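Stack the spring washers on the arbor, faces alternating

ROBOT

A 6-joint arm with a two-finger parallel gripper is mounted at the origin on a cart in front of the work surface, level with it; the furniture and walls round the work are solid. World frame = base frame: x ahead of the robot, y to its left, z up, the work surface at z = 0. Lengths are in m, angles in rad, forces in N, time in s.
With the tool pointing down it reaches from about 0.35 to 0.975 m from the base axis. Payload 7.1 kg.
Tool frame: the origin (TCP) lies midway between the tips of the shut fingers; the grasp point (between the pads) lies 19 mm behind it; z points along the fingers, y is the line along which they close (so a half turn about z gives the same grasp; the last joint's range is limited). The gripper opens to 88 mm and grips with 3 to 60 N. Pads are 20 mm wide; open, the fingers measure 115 mm over their backs; the gripper's body (75 mm by 178 mm) begins 61 mm behind the grasp point.
Start: joints at [1.114, 0.423, 1.63, -0, 1.089, -0.019], TCP at [0.265, 0.566, 0.223] pointing down, gripper open.
Joint ranges: [-3, 3], [-0.9, 2.11], [0.09, 2.58], [-1.31, 4.45], [0.11, 2.69], [-2.54, 2.54]. Speed limits (rad/s): [2.39, 2.39, 3.01, 3.14, 3.14, 3.14].

INTERFACE

Orientations are given as a unit quaternion [w, x, y, z].
In Python, from station import move_pose, movel, movej, command_gripper, wait, inverse_kinematics, read_camera, camera_info, MotionError, job_done, get_time, get_joint_pos, get_qvel, get_effort, get_tcp_pos, get_ee_rot, get_ft_force, get_ft_torque, get_grip_width, get_finger_force gives the robot as it stands. Calls block until the motion is done:
- move_pose(position, orientation): joint-space move of the TCP to a pose.
- movel(position, frame=None, v=0.15, until_force=None): straight line of the TCP; frame=None keeps the orientation; v is the mean speed in m/s. With until_force (N) it stops when the force on the tool has changed by that much, and returns True; else False.
- movej(angles): joint-space move.
- command_gripper(opening): opening from 0.0 (shut) to 1.0 (fully open); the grip force is fixed at half the most; returns when the fingers have stopped.
- wait(seconds).
- inverse_kinematics(position, orientation): joint angles nearest the present ones, or None.
- read_camera(name): name is "scene" or "top" or "wrist"; returns the picture (480x640x3 uint8, red, green, blue); there is no depth.
- camera_info(name): a dict with "intrinsics" (3x3 intrinsics, pixels), "T" (4x4, takes a point from camera to world coordinates); the wrist camera has in their place "tool_from_camera" (4x4, takes a point from camera to tool coordinates, whose origin is the TCP and whose axes are the flange's). Camera axes: x right, y up, looking along -z (the intrinsics and any distortion apply to the point x, -y, -z); pixel columns grow to the right and rows downward; lengths in m; the calibration is good to about 2 mm. A picture is of the moment at which its call begins: read the wrist's pose just before it. camera_info takes no time and is no camera call.
A pose or a line that the arm cannot do raises MotionError and nothing moves.
- job_done(): hands the job in; it is judged then, once.
Readings, each from a call of its own:
- get_time(): time.
- get_joint_pos(): joint angles.
- get_qvel(): joint speeds.
- get_effort(): joint torques, N m.
- get_tcp_pos(): TCP position.
- get_ee_rot(): TCP orientation.
- get_ft_force(): force on the tool from outside, world axes, zero at the start.
- get_ft_torque(): the same for the moment, N m.
- get_grip_width(): opening from 0.0 (shut) to 1.0 (fully open).
- get_finger_force(): force on a finger pad.
Only numpy, scipy, OpenCV 4.12 (cv2) and the standard library are available. Lean on these libraries where they do the work, as an engineer would, in place of code of your own. Each camera call takes 0.05 s, during which the arm holds its last target. There are 200 camera calls.

TASK

Build up the spring stack on the arbor: put the two loose cone washers that match the one already there over the post, one after the other, so that all three alternate, crown against crown and then rim against rim. Use each washer the way up it is lying, and leave the stack sitting level, each washer down on the one below.

Things in the scene. Friction and masses are not known exactly. Their poses are not given: they have to be found in the camera images.
- arbor: Fixed stand: dark steel base 90 x 90 x 10 mm, upright post 18 mm thick, its top 74 mm above the worktop and tapered over the last 14 mm. The first cone washer, 58 mm across, is fast on the base, crown up, its crown 26 mm above the worktop. Origin: on the post's axis at worktop height, z up. Seated undersides: 26 mm for the next washer, 42 mm for the one after.
- washer_hollow: Loose plain steel cone washer: 58 mm across, bore 26 mm, 16 mm high, wall 7 mm thick, so its rim's outer face is 7 mm high; under 0.2 kg. It lies hollow side up, a dish standing on its crown: rim 9 to 16 mm up. Origin: centre of its underside, z up. Four places are shuffled: the two matching washers, a flat ring 48 mm across and a small cone washer 38 mm across (neither is for this stack).
- washer_crown: Loose plain steel cone washer: 58 mm across, bore 26 mm, 16 mm high, wall 7 mm thick, so its rim's outer face is 7 mm high; under 0.2 kg. It lies crown up, a low cone standing on its rim: rim 0 to 7 mm up. Origin: centre of its underside, z up. It lies at another of the four places.
Mind the look-alikes: they are no part of the job. What is shaped like the washer_hollow but brown is not meant.

How it is judged:
By the outcome, as a careful person would: the job done as asked, in the order asked, and still so for the second after the job is handed in, with the robot touching nothing.
It also fails if it takes over 54 s, if anything falls off the work surface, if the arm or the gripper's body presses on something with over 40 N, if the wrist force passes 120 N, or if a joint passes its speed limit or range.

## Working session

There is one attempt and no reset: what is moved stays moved. The work goes in short steps, each a Python script; the robot and the scene stay as the last script left them, time stands still between calls to the robot, and variables do not carry over. Pictures are saved under pics/ and viewed, at most 10 in all, crops included, and the job is handed in when it is done.

```bash
mkdir -p pics; python3 - <<'E'
from station import *
import cv2
for n in("top","scene"):
    cv2.imwrite(f"pics/{n}0.png",read_camera(n)[:,:,::-1]); 
    c=camera_info(n); print(n,c)
print(camera_info("wrist"),get_time(),get_ee_rot())
E
```

```text
top {'intrinsics': array([[622.62668192,   0.        , 313.67675778],
       [  0.        , 622.62668192, 241.91432286],
       [  0.        ,   0.        ,   1.        ]]), 'T': array([[ 0.02909051,  0.99185948, -0.12396985,  0.35398045],
       [-0.99948841,  0.03051244,  0.00958641,  0.00282992],
       [ 0.01329099,  0.12362755,  0.99223968,  1.09303634],
       [ 0.        ,  0.        ,  0.        ,  1.        ]])}
scene {'intrinsics': array([[445.70406906,   0.        , 317.59642433],
       [  0.        , 445.70406906, 237.64408466],
       [  0.        ,   0.        ,   1.        ]]), 'T': array([[ 0.85786118,  0.29820493, -0.41850689,  0.10435419],
       [-0.51387126,  0.50294968, -0.69496615, -0.57660972],
       [ 0.00324558,  0.81124314,  0.58469995,  0.53968703],
       [ 0.        ,  0.        ,  0.        ,  1.        ]])}
{'intrinsics': array([[426.59565258,   0.        , 326.63320884],
       [  0.        , 426.59565258, 243.6418937 ],
       [  0.        ,   0.        ,   1.        ]]), 'tool_from_camera': array([[-4.83075209e-04,  9.66539958e-01,  2.56515643e-01,
         6.95857660e-02],
       [ 9.99999707e-01,  3.14382920e-04,  6.98637360e-04,
        -1.03168844e-03],
       [ 5.94616788e-04,  2.56515906e-01, -9.66539827e-01,
        -1.60955460e-01],
       [ 0.00000000e+00,  0.00000000e+00,  0.00000000e+00,
         1.00000000e+00]])} 0.1 [-1.59414538e-04  2.17140554e-01  9.76140100e-01 -6.78496063e-04]
```

View pics/top0.png

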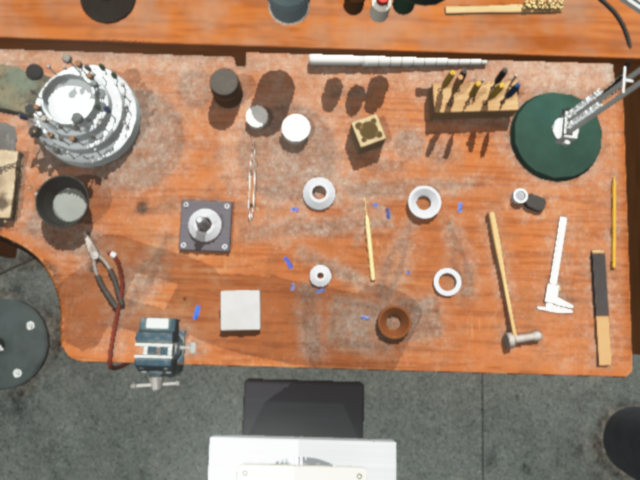

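View pics/scene0.png

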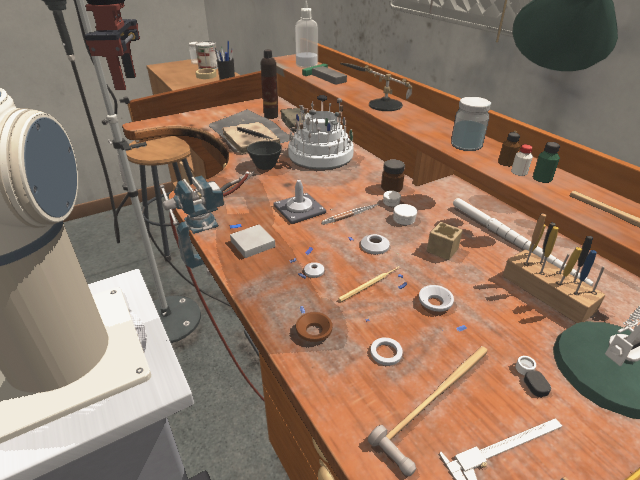

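Top view: arbor (206,226); crown-up candidate (319,194), hollow-up candidate (424,203). Small cone (320,275), flat ring (447,282) and brown dish (394,322) are not for this stack. The order is hollow first (crown on crown), then crown-up.

```bash
cat > h.py <<'E'
from station import *
import numpy as np, cv2
from scipy.spatial.transform import Rotation as R
def ray(T,K,u,v,z):
    d=np.linalg.inv(K)@[u,v,1.]; d=T[:3,:3]@[d[0],-d[1],-d[2]]; o=T[:3,3]
    return (o+d*(z-o[2])/d[2])[:3]
def rotm(q): return R.from_quat(np.roll(q,-1)).as_matrix()
def wristT(p,q):
    T=np.eye(4); T[:3,:3]=rotm(q); T[:3,3]=p
    return T@camera_info("wrist")["tool_from_camera"]
def pix(T,K,P):
    c=T[:3,:3].T@(np.asarray(P)-T[:3,3]); u=K@[c[0],-c[1],-c[2]]; return u[:2]/u[2]
E
python3 - <<'E'
from h import *
c=camera_info("top")
P={}
for n,u,v,z in(("arbor",206,226,.026),("crown",319,194,.016),("hollow",424,203,.016),("small",320,275,.01),("ring",447,282,.005),("brown",394,322,.016),("block",368,130,.04)):
    P[n]=ray(c["T"],c["intrinsics"],u,v,z); print(n,P[n].round(4))
for q in([0,0,1,0],[0,1,0,0],[0,.7071,.7071,0],[0,-.7071,.7071,0]):
  for n in("arbor","crown","hollow"):
    j=inverse_kinematics([*P[n][:2],.03],q); k=inverse_kinematics([*P[n][:2],.2],q); print(q,n,None if j is None else j.round(2) if hasattr(j,'round') else j, k is not None)
E
```

```text
arbor [0.5093 0.1794 0.026 ]
crown [ 0.5738 -0.0145  0.016 ]
hollow [ 0.5636 -0.1998  0.016 ]
small [ 0.4316 -0.0203  0.01  ]
ring [ 0.4264 -0.2433  0.005 ]
brown [ 0.3541 -0.1496  0.016 ]
block [ 0.6853 -0.0964  0.04  ]
[0, 0, 1, 0] arbor [ 0.32  0.6   1.91 -0.    0.63 -1.25] True
[0, 0, 1, 0] crown [-0.05  0.63  1.84 -0.    0.67 -1.62] True
[0, 0, 1, 0] hollow [-0.36  0.65  1.78 -0.    0.7  -1.93] True
[0, 1, 0, 0] arbor [ 0.32  0.6   1.91 -0.    0.63  1.89] True
[0, 1, 0, 0] crown [-0.05  0.63  1.84 -0.    0.67  1.52] True
[0, 1, 0, 0] hollow [-0.36  0.65  1.78 -0.    0.7   1.21] True
[0, 0.7071, 0.7071, 0] arbor [ 0.32  0.6   1.91 -0.    0.63  0.32] True
[0, 0.7071, 0.7071, 0] crown [-0.05  0.63  1.84 -0.    0.67 -0.05] True
[0, 0.7071, 0.7071, 0] hollow [-0.36  0.65  1.78 -0.    0.7  -0.36] True
[0, -0.7071, 0.7071, 0] arbor None False
[0, -0.7071, 0.7071, 0] crown None False
[0, -0.7071, 0.7071, 0] hollow None False
```

```bash
cat >> h.py <<'E'
Q=np.array([0,.5**.5,.5**.5,0]); K=camera_info("wrist")["intrinsics"]
def shot(name,crop=None):
    p,q=get_tcp_pos(),get_ee_rot(); im=read_camera("wrist"); cv2.imwrite(f"pics/{name}.png",im[:,:,::-1]); np.savez(f"pics/{name}.npz",p=p,q=q); return im
E
python3 - <<'E'
from h import *
ims=[]
for n,x,y in(("arbor",.509,.179),("crown",.574,-.0145),("hollow",.5636,-.1998)):
    move_pose([x,y,.12],Q); wait(.15); im=shot("w_"+n)
    ims.append(im); print(n,np.round(get_tcp_pos(),4),np.round(get_ee_rot(),4),get_time(),pix(wristT(get_tcp_pos(),get_ee_rot()),K,[x,y,.016]))
m=np.hstack([im[110:410,190:456] for im in ims]); print(m.shape)
cv2.imwrite("pics/mosaic.png",m[:,:,::-1])
E
```

```text
arbor [0.509  0.1798 0.1202] [1.000e-04 7.066e-01 7.076e-01 2.000e-04] 2.0167 [327.00636423 242.34159286]
crown [ 0.5738 -0.013   0.12  ] [-1.000e-04  7.064e-01  7.078e-01 -0.000e+00] 3.05 [327.37795857 243.4542314 ]
hollow [ 0.5639 -0.1981  0.12  ] [-1.000e-04  7.063e-01  7.079e-01  0.000e+00] 4.0167 [326.55295772 243.78255224]
(300, 798, 3)
```

View pics/mosaic.png

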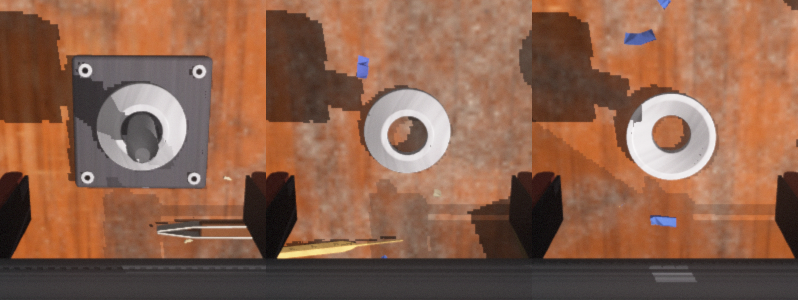

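The mosaic shows the arbor post with its fixed crown-up washer (full frame about (331,237), base screws at (275,181), (389,182), (277,288), (384,289)). The crown-up cone is at (331,240) and the steel dish at (329,247). Next I fit circles to each and check them against the given sizes.

```bash
cat > fit.py <<'E'
from h import *
from scipy.optimize import least_squares
def circ(n,z,lo=110):
    im=cv2.imread(f"pics/{n}.png"); d=np.load(f"pics/{n}.npz"); T=wristT(d["p"],d["q"])
    hsv=cv2.cvtColor(im,cv2.COLOR_BGR2HSV); m=((hsv[...,1]<45)&(hsv[...,2]>lo)).astype(np.uint8)
    m[:170]=0;m[320:]=0;m[:,:250]=0;m[:,410:]=0
    m=cv2.morphologyEx(m,cv2.MORPH_OPEN,np.ones((3,3),np.uint8))
    c=max(cv2.findContours(m,cv2.RETR_EXTERNAL,cv2.CHAIN_APPROX_NONE)[0],key=cv2.contourArea)
    h=cv2.convexHull(c)[:,0]; o=im.copy(); cv2.drawContours(o,[c],-1,(0,0,255),1)
    P=np.array([ray(T,K,u,v,z)[:2] for u,v in c[:,0]])
    f=lambda s:np.hypot(*(P-s[:2]).T)-s[2]
    s=least_squares(f,[*P.mean(0),.029],loss="soft_l1",f_scale=.0005).x
    r=s.copy(); print(n,z,s.round(4),"resid",np.median(abs(f(s))).round(5))
    a=[pix(T,K,[s[0]+s[2]*np.cos(t),s[1]+s[2]*np.sin(t),z]) for t in np.linspace(0,6.3,60)]
    cv2.polylines(o,[np.int32(np.round(a))],False,(0,255,0),1)
    return s,o[170:310,265:397]
if __name__=="__main__":
    o=[circ("w_arbor",.017)[1],circ("w_crown",.006)[1],circ("w_hollow",.016)[1]]
    d=np.load("pics/w_arbor.npz");T=wristT(d["p"],d["q"])
    B=np.array([ray(T,K,u,v,.012) for u,v in((275,181),(389,182),(277,288),(384,289))]);print(B.round(4),B.mean(0))
    for z in(.074,.06,.026): print(z,pix(T,K,[*B.mean(0)[:2],z]))
    cv2.imwrite("pics/fit.png",cv2.resize(np.hstack(o),None,fx=2,fy=2,interpolation=0))
E
python3 fit.py
```

```text
w_arbor 0.017 [0.5174 0.1871 0.0334] resid 0.00421
w_crown 0.006 [ 0.5763 -0.0158  0.0286] resid 0.00014
w_hollow 0.016 [ 0.565  -0.2019  0.0286] resid 0.00016
[[0.4763 0.2179 0.012 ]
 [0.5479 0.2173 0.012 ]
 [0.4755 0.1463 0.012 ]
 [0.5473 0.1457 0.012 ]] [0.51174945 0.18178508 0.012     ]
0.074 [332.35310698 266.23323799]
0.06 [332.0494813  258.24721855]
0.026 [331.44171989 242.26176437]
```

View pics/fit.png

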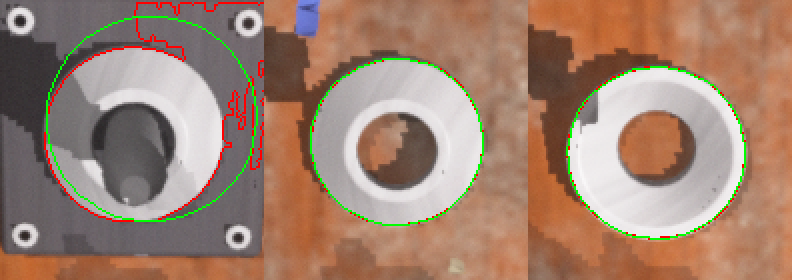

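Both fits give about 57 mm against the stated 58 mm, so both are the matching washers. The steel dish (424,203 in top) is washer_hollow and the low cone (319,194) is washer_crown. The predicted post top (332,266) agrees with what I see, about (332,265). I'll pick up the hollow one first.

```bash
cat >> h.py <<'E'
A=np.array([.5119,.1818])
def pick(x,y,z=.002):
    movel([x,y,.06],Q,v=.2); wait(.2); movel([x,y,z],Q,v=.08); wait(.2); print("at",np.round(get_tcp_pos(),4))
    command_gripper(0.0); wait(.2); print("width",get_grip_width()*88,get_finger_force(),np.round(get_tcp_pos(),4))
    movel([x,y,.12],v=.15); wait(.1); print("lifted",get_grip_width()*88,get_time())
E
python3 - <<'E'
from h import *
pick(.565,-.2019); 
movel([*A,.12],Q,v=.3); wait(.3); print(np.round(get_tcp_pos(),4),get_grip_width()*88,get_time())
a=shot("held1"); b=read_camera("scene")[130:270,220:380]; c=np.hstack([a[200:440,150:500],cv2.resize(b,(400,350))[:240]]);cv2.imwrite("pics/h1.png",c[:,:,::-1])
E
```

```text
at [ 0.5652 -0.202   0.0021]
width 58.111001308517565 29.999902099370956 [ 0.5651 -0.2019  0.002 ]
lifted 58.0107019513586 7.575
[0.5121 0.1811 0.12  ] 58.04902604165203 9.3167
```

View pics/h1.png

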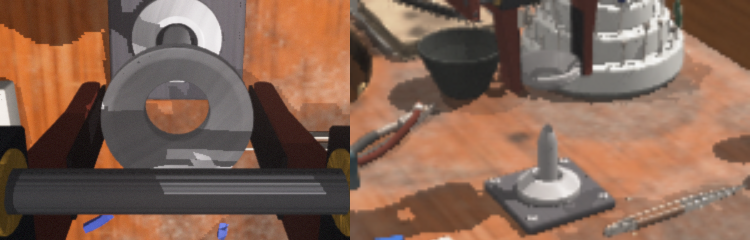

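The washer is held level, width 58 mm. Its far edge is at about (327,247) and its sides at columns 250 and 403. I'll check that against the prediction, then lower with a force stop.

```bash
cat >> h.py <<'E'
def place(z):
    movel([*A,.09],Q,v=.15); wait(.2); print(np.round(get_tcp_pos(),4))
    r=movel([*A,z-.0015],Q,v=.04,until_force=6); wait(.15); print("stop",r,np.round(get_tcp_pos(),4),np.round(get_ft_force(),1))
E
python3 - <<'E'
from h import *
d=np.load("pics/held1.npz");p,q=d["p"],d["q"];T=wristT(p,q)
for o in([0,.029],[-.029,0],[.029,0]): print(pix(T,K,[p[0]+o[0],p[1]+o[1],.134]))
place(.028); print(get_time())
E
```

```text
[326.61838288 245.9447444 ]
[249.35956385 320.70055042]
[404.19818907 320.5731988 ]
[0.5125 0.182  0.0908]
stop True [0.5119 0.1818 0.0279] [0.3 0.6 4.8]
11.5667
```

The washer touched down at 27.9 mm, against 28 expected. Releasing it, backing off and looking.

```bash
python3 - <<'E'
from h import *
command_gripper(1.0); wait(.2); movel([*A,.12],Q,v=.15); wait(.2)
a=shot("p1"); print(np.round(get_tcp_pos(),4),get_time())
d=np.load("pics/p1.npz");T=wristT(d["p"],d["q"])
print([pix(T,K,[A[0]+o[0],A[1]+o[1],.042]).round(1)-[230,130] for o in([0,.029],[0,-.029],[-.029,0],[.029,0])])
move_pose([.5763,-.0158,.09],Q)
b=read_camera("scene")[150:240,250:350]; c=np.hstack([cv2.resize(a[130:330,230:430],(400,400),interpolation=0),cv2.resize(b,(400,400))]);cv2.imwrite("pics/p1v.png",c[:,:,::-1])
E
```

```text
[0.5114 0.1816 0.1191] 13.4333
[array([98.4, 73. ]), array([ 98.4, 169. ]), array([ 48.4, 122.4]), array([148.4, 122.5])]
```

View pics/p1v.png

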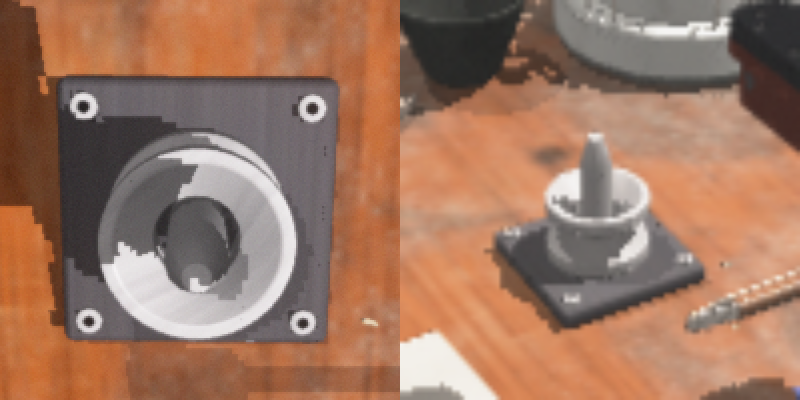

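The dish sits level and centred on the crown: its edges at columns 49 and 148 and rows 74 and 169 match the prediction (48/148, 73/169). Now the crown-up washer.

```bash
python3 - <<'E'
from h import *
pick(.5763,-.0158,.0015)
movel([*A,.12],Q,v=.25); wait(.3); w=get_grip_width()*88; print(np.round(get_tcp_pos(),4),w,get_time())
a=shot("held2");d=np.load("pics/held2.npz");p,q=d["p"],d["q"];T=wristT(p,q)
for o in([0,.029],[-.029,0],[.029,0]): print(pix(T,K,[p[0]+o[0],p[1]+o[1],p[2]+.0055])-[150,200])
cv2.imwrite("pics/h2.png",a[200:440,150:500,::-1])
E
```

```text
at [ 0.5764 -0.0158  0.0014]
width 56.65550520288277 29.999988006893545 [ 0.5764 -0.0158  0.0015]
lifted 56.89852929383179 17.7667
[0.5122 0.181  0.12  ] 56.78293749581246 19.05
[176.63801064  39.99671285]
[103.1734034  111.38272806]
[250.43943627 111.21989153]
```

View pics/h2.png

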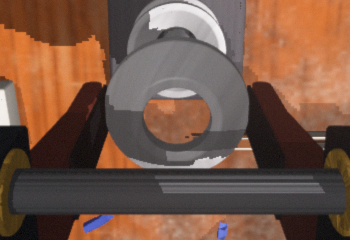

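It is held with its far edge at row 38 (40 predicted), so it is centred and looks level. Placing it.

```bash
python3 - <<'E'
from h import *
place(.0435); print(get_grip_width()*88)
command_gripper(1.0); wait(.3); movel([*A,.13],Q,v=.12); wait(.2)
a=shot("p2"); print(np.round(get_tcp_pos(),4),get_time())
d=np.load("pics/p2.npz");T=wristT(d["p"],d["q"])
print([pix(T,K,[A[0]+o[0],A[1]+o[1],.049]).round(1)-[230,150] for o in([0,.029],[0,-.029],[-.029,0],[.029,0])])
move_pose([.45,-.05,.2],Q); wait(.2)
b=read_camera("scene")[150:240,250:350]; c=np.hstack([cv2.resize(a[150:350,230:430],(400,400),interpolation=0),cv2.resize(b,(400,400),interpolation=cv2.INTER_CUBIC)]);cv2.imwrite("pics/p2v.png",c[:,:,::-1])
E
```

```text
[0.5125 0.182  0.0908]
stop True [0.5116 0.1817 0.0434] [-1.1  0.4  4.8]
56.91742284883905
[0.5115 0.1817 0.1293] 22.975
[array([98. , 52.2]), array([ 98. , 147.1]), array([ 48.7, 101. ]), array([147.4, 101.1])]
```

View pics/p2v.png

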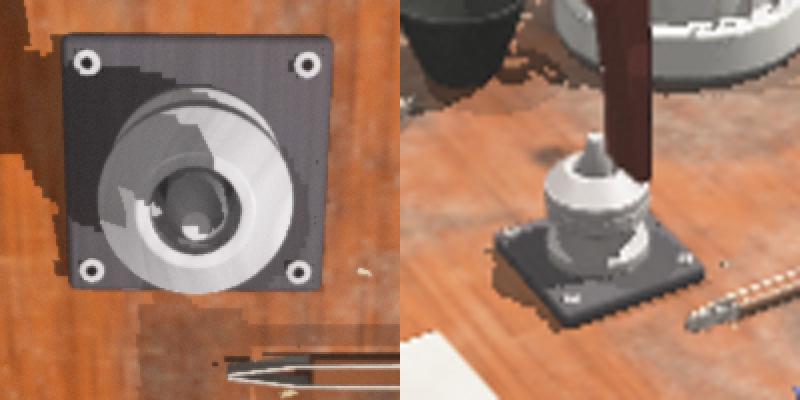

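The top washer's edges (columns 49 and 147, rows 52 and 147) match the seated prediction. The stack is level, with the post through it, and the finger in the scene view is only in the foreground.

```bash
python3 -c "
from station import *
print(job_done(),get_time())"
```

```text
the job is handed in; nothing more can be done
the job is handed in; nothing more can be done
```

The job is handed in: the hollow washer and then the crown-up washer are on the arbor, alternating with the fixed one, both level and seated, with the arm clear at about 24 s of the 54 s allowed.

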